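# Feed a test cassette into the strip reader with the push stick

## Task

Load the test cassette into the strip reader: lay it flat on the reader's feed ledge with its yellow nose started in the channel mouth and let go, then take the blue push stick by its handle and with its tip feed the cassette down the channel until you feel it meet the sprung orange contact pad, pressing it there gently with about 10 newtons for about a second (above 18 newtons the contact is damaged). Then draw the stick out and set it back on the bench, standing on its bar clear of the reader, leaving the cassette home against the pad and the other things on the bench undisturbed; force nothing against the reader.

Things in the scene. Friction and masses are not known exactly. Their poses are not given: they have to be found in the camera images.
- reader: Strip reader, fixed: grey base 190 x 90 x 20 mm high, straight channel along its +x. Origin on the bench, under the middle of the tunnel mouth; +x points into the tunnel, z up. Base from x -70 to +120 mm. From x -70 to 0 its top, 20 mm above the bench, is an open flat feed ledge with two black lines. White head with display at x 118 to 198 mm, 110 mm wide, 108 mm high.
- mouth (a point): Middle of the tunnel mouth, 27 mm above the bench, at the reader's x = 0. Before it, from x -24 mm, blue guide walls 12 mm high narrow like a funnel from about 42 to 25 mm apart. Behind it, to x 118 mm, the tunnel: blue walls 25 mm apart, inside height 15 mm (20 to 35 mm above the bench), under a clear roof whose top is 39 mm above the bench.
- tunnel_end (a point): Middle of the tunnel floor's end at the head: reader x 118 mm, 20 mm above the bench. Before it the orange contact pad (8 mm thick, 23 mm wide, 12 mm high) stands across the tunnel, its face somewhere from 64 to 104 mm past the mouth: set differently each time, not reported, to be found by feel. It gives on a damped spring, 8 N per mm, 6 mm at most, and comes back.
- cassette: Test cassette, loose: rigid white plastic block 60 x 22 x 10 mm high, about 30 g (varies), with dark and green test windows on top and a yellow nose end. Origin in the middle of its underside; +x points along its length to the yellow nose, z up. Starts flat on the bench.
- cassette_nose (a point): Middle of the cassette's yellow nose end face, 30 mm along +x from its middle and 5 mm above its underside.
- stick: Blue push stick, loose, 90 g: flat bar 150 x 16 x 8 mm high with an upright handle block 44 mm long, 16 mm thick, its top 48 mm above the bar's underside. Origin under the middle of the handle, on the bar's underside; +x along the bar to its tip, z up. Bar from x -40 to +110 mm, handle from x -22 to +22 mm. Starts standing on its bar on the bench, tip roughly towards the reader.
- stick_tip (a point): Middle of the stick's flat tip face, 110 mm along +x from its origin and 4 mm above its underside.
- dish: Bystander: glass dish, 94 mm across, 16 mm high, loose. Origin in the middle of its underside.
- beaker: Bystander: glass beaker, 68 mm across, 85 mm high, loose. Origin in the middle of its underside.
- vial: Bystander: small amber strip jar with white cap, 32 mm across, 75 mm high, loose. Origin in the middle of its underside.
- reagent: Bystander: amber reagent bottle with blue cap, 60 mm across, 130 mm high, loose. Origin in the middle of its underside.
- slide: Bystander: greenish glass plate 76 x 26 x 4 mm lying on the bench, loose. Origin in the middle of its underside.
- spent: Bystander: spent grey cassette 60 x 22 x 10 mm lying in the grey tray at the left, loose. Origin in the middle of its underside.
There are look-alikes about, which are no part of the job. Of the things that look like the stick, take the one that is farthest to the robot's right at the start.

How it is judged:
By the outcome, as a careful person would: the job done as asked, in the order asked, and still so for the second after the job is handed in, with the robot touching nothing.
It also fails if it takes over 72 s, if anything falls off the work surface, if the arm or the gripper's body presses on something with over 40 N, if the wrist force passes 120 N, or if a joint passes its speed limit or range.

## Robot

A 6-joint arm with a two-finger parallel gripper is mounted at the origin on the work surface. World frame = base frame: x ahead of the robot, y to its left, z up, the work surface at z = 0. Lengths are in m, angles in degrees, forces in N, time in s.
With the tool pointing down it reaches from about 0.375 to 0.9 m from the base axis. Payload 3.1 kg.
Tool frame: the origin (TCP) lies on the centre line of the jaws, within the pads' length; the fingertips stand 25 mm ahead of it and the grasp point (between the pads) lies 6 mm ahead of it; y points along the fingers, x is the direction in which the jaws open and shut, and the axes are right-handed (so a half turn about y gives the same grasp; the last joint's range is limited). The gripper opens to 87 mm and grips with 3 to 60 N. Pads are 19 mm wide; open, the fingers measure 117 mm over their backs; the gripper's body (75 mm by 190 mm) begins 51 mm behind the grasp point.
Start: joints at [60.247, 30.224, 82.088, -0, 67.689, -10.227], TCP at [0.209, 0.589, 0.248] pointing down, gripper open.
Joint ranges: [-176.69, 176.69], [-43.24, 126.21], [12.49, 139.97], [-82, 262], [0, 151.66], [-163.58, 163.58]. Speed limits (degrees/s): [159.86, 159.86, 180, 180, 180, 180].

## Interface

Orientations are given as a 3x3 rotation matrix whose columns are the frame's x, y, z axes.
In Python, from rig import * gives the robot as it stands.
- The arm moves only by the tool play_rows, never from a script. Its argument "commands" is a list of rows, each a list of 2 entries, a list of its own where there are three numbers: the shift along the world's x, y, z in m, then the turn, a rotation vector about the world's x, y, z in rad. A call has 1 to 10 rows; each row is the pose to reach, as a shift and turn from the pose commanded when the call began; what a row does not reach only later rows make up. A row lasts 1/8 s, in which the tool goes at most 62.5 mm and 10.7 degrees, less where a joint would pass 70% of its speed; a pose out of reach is approached as far as the arm can. A call with a gripper value outside its range is refused whole. "gripper" is the finger opening in m, from 0 to 0.087, set as the call begins (left out, the last holds). The fingers move at their own pace and stop on an object; the grip force is fixed at half the most. Time passes only in rows, so rows that repeat a pose let the fingers close. It gives the time, the measured TCP pose, the force and the opening at its end, in the units of the state.
- read_state(): the state, without advancing time (a new reading comes with each control period).
- capture(name): name is "scene" or "side" or "wrist"; returns a dict with "frame" (400x640x3 uint8, red, green, blue), "depth" (400x640 float32, m along the optical axis (not along the pixel's ray), 0 where there is no reading), "mtx" (3x3 intrinsics, pixels), "cam_to_world" (4x4, takes a point from camera to world coordinates); the wrist camera has in their place "hand_eye" (4x4, takes a point from camera to tool coordinates, whose origin is the TCP and whose axes are the tool frame's). Camera axes: x right, y down, z forward; pixel columns grow to the right and rows downward; lengths in m; the calibration is good to about 2 mm. A picture is of the moment at which its call begins: read the wrist's pose just before it.
- hand_in(): hands the job in, once; it reports no verdict.
The state is a dict: "time_s": time; "joint_positions": joint angles; "qvel": joint speeds; "tau": joint torques, N m; "position": TCP position; "tcp_rot": TCP orientation; "force": force on the tool from outside, world axes, zero at the start; "moment": the same for the moment, N m; "opening": opening from 0.0 (shut) to 1.0 (fully open).
Only numpy, scipy, OpenCV 4.12 (cv2) and the standard library are available. Lean on these libraries where they do the work, as an engineer would, in place of code of your own. Each camera call takes 0.05 s, during which the arm holds its last target. There are 200 camera calls.

## Working session

There is one attempt and no reset: what is moved stays moved. The work goes in short steps, Python scripts to look and compute and a tool call to move; the robot and the scene stay as the last step left them, time stands still between calls to the robot, and variables do not carry over. Pictures are saved under pics/ and viewed, about 8 in all and at most 12, crops included, and the job is handed in when it is done.

Besides the shell and the picture viewer there is one more tool, called after "Call:" in YAML: its name, and indented under it one key for each argument. play_rows: Moves the arm, as the interface text tells. Its arguments: {"type":"object","properties":{"commands":{"type":"array"},"gripper":{"type":"number"}},"required":["commands"]}

```bash
mkdir -p pics; ls; python3 - <<'E'
from rig import *
import cv2,numpy as np
s=read_state();print({k:np.round(v,3).tolist() for k,v in s.items()})
for n in("scene","side"):
    c=capture(n);np.savez('%s.npz'%n,**c);cv2.imwrite(f'pics/{n}0.png',c['frame'][:,:,::-1]);print(n,c['mtx'].round(1).tolist(),c['cam_to_world'].round(3).tolist())
E
```

```text
pics
{'time_s': 0.0, 'joint_positions': [60.247, 30.279, 82.154, -0.003, 67.69, -10.227], 'qvel': [-0.091, 0.074, -0.008, -0.032, 0.048, -0.02], 'tau': [0.001, -44.005, -17.659, 0.063, 0.058, -0.0], 'position': [0.209, 0.588, 0.247], 'tcp_rot': [[0.334, -0.001, -0.942], [0.942, -0.002, 0.334], [-0.002, -1.0, 0.0]], 'force': [-0.2, -0.011, 0.166], 'moment': [-0.009, -0.0, 0.057], 'opening': 1.002}
scene [[395.5, 0.0, 317.7], [0.0, 395.5, 198.1], [0.0, 0.0, 1.0]] [[-0.104, 0.701, -0.705, 1.434], [0.994, 0.062, -0.084, 0.169], [-0.015, -0.71, -0.704, 0.931], [0.0, 0.0, 0.0, 1.0]]
side [[479.6, 0.0, 319.9], [0.0, 479.6, 194.9], [0.0, 0.0, 1.0]] [[0.997, -0.044, 0.057, 0.505], [-0.07, -0.774, 0.629, -0.688], [0.017, -0.631, -0.775, 0.952], [0.0, 0.0, 0.0, 1.0]]
```

View images.

View pics/scene0.png

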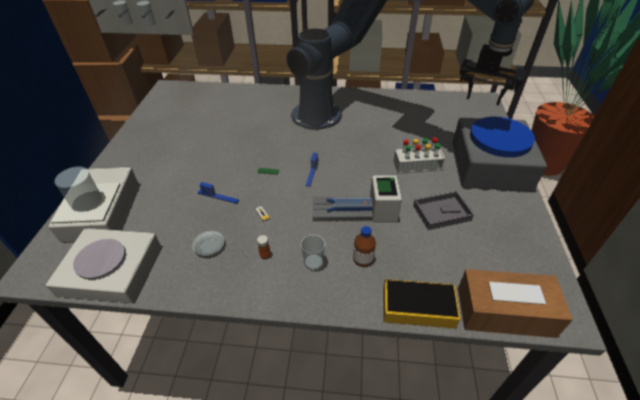

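View pics/side0.png

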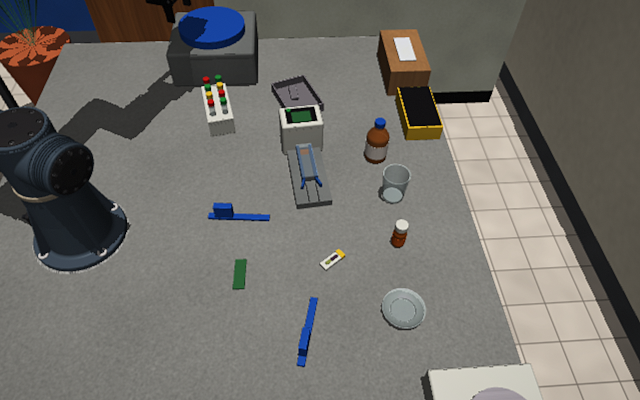

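```bash
cat > h.py <<'E'
import numpy as np,cv2
def cloud(c,T=None):
    d=c['depth'];v,u=np.mgrid[0:d.shape[0],0:d.shape[1]];K=c['mtx']
    p=np.stack([(u-K[0,2])/K[0,0]*d,(v-K[1,2])/K[1,1]*d,d],-1)
    T=c['cam_to_world'] if T is None else T
    return p@T[:3,:3].T+T[:3,3]
def rect(p):
    (cx,cy),(w,h),a=cv2.minAreaRect((p[:,:2]*1000).astype(np.float32));
    return np.round([cx,cy,w,h,a],1)
def axis(p):
    m=p[:,:2].mean(0);w,V=np.linalg.eigh(np.cov((p[:,:2]-m).T));return m,V[:,1]
E
python3 - <<'E'
from h import *
boxes={'side':{'stick':(290,290,325,370),'cas':(312,242,352,275),'reader':(280,95,335,215)},
'scene':{'stick':(190,175,245,208),'cas':(250,200,275,226),'reader':(305,170,405,225)}}
for n in boxes:
    c=dict(np.load(n+'.npz'));P=cloud(c);hsv=cv2.cvtColor(c['frame'],cv2.COLOR_RGB2HSV).astype(int)
    H,S,V=hsv[...,0],hsv[...,1],hsv[...,2];ok=c['depth']>0
    bench=P[ok&(S<40)&(abs(P[...,2])<.015)];print(n,'bench z',np.median(bench[:,2]))
    def box(k):
        a=boxes[n][k];m=np.zeros_like(ok);m[a[1]:a[3],a[0]:a[2]]=1;return m&ok
    m=box('stick')&(H>100)&(H<130)&(S>150);p=P[m]
    print('stick',len(p),rect(p),'z',np.percentile(p[:,2],[5,50,95]).round(4))
    b=p[p[:,2]<.02];print(' bar',rect(b),axis(b),np.median(b[:,2]));
    t=p[p[:,2]>.035];print(' top',len(t),rect(t),t.mean(0),np.median(t[:,2]))
    m=box('cas')&((V>140)|(S>120))
    p=P[m&(P[...,2]>.005)];print('cas',len(p),rect(p),axis(p),np.median(p[:,2]))
    y=box('cas')&(H>15)&(H<35)&(S>120)&(V>120);print(' yellow',y.sum(),P[y].mean(0))
    m=box('reader');p=P[m]
    for lo,hi in((.013,.026),(.028,.045),(.09,.12)):
        q=p[(p[:,2]>lo)&(p[:,2]<hi)];print(' reader',lo,len(q),rect(q),np.median(q[:,2]),axis(q))
    q=P[m&(H>95)&(H<130)&(S>90)&(P[...,2]<.06)];print(' blue',len(q),rect(q),axis(q),np.percentile(q[:,2],[5,50,95]))
E
```

```text
side bench z -0.0005139164363936466
stick 548 [ 523.1 -278.5  149.8   14.9   76.3] z [0.0045 0.0094 0.0487]
 bar [ 523.1 -278.5  149.8   14.9   76.2] (array([ 0.52519322, -0.27290966]), array([0.23362552, 0.97232665])) 0.007356348592026163
 top 184 [ 515.1 -311.2   45.8   14.8   76.1] [ 0.51489016 -0.31353124  0.04658035] 0.047145773185641504
cas 203 [ 588.7 -111.3   59.2   23.5   36.6] (array([ 0.58867149, -0.1125294 ]), array([-0.79621517, -0.60501356])) 0.009257966040535415
 yellow 54 [ 0.60280403 -0.10220819  0.00938263]
 reader 0.013 1533 [540.6 253.4 426.7 127.3  89. ] 0.019428268375501934 (array([0.5481562 , 0.13613761]), array([-0.0335366 ,  0.99943749]))
 reader 0.028 761 [539.6 267.7 353.2 123.3  89. ] 0.03800209926557063 (array([0.54336928, 0.18791863]), array([-0.06408113,  0.99794469]))
 reader 0.09 951 [534.4 274.7 109.8  86.7   5.2] 0.10481822820358433 (array([0.53464026, 0.26440402]), array([-0.99024308, -0.1393508 ]))
 blue 224 [548.9 159.4  51.5 135.3   3.7] (array([0.5466036 , 0.14700447]), array([-0.15069684,  0.98858002])) [0.02324062 0.03653064 0.04010269]
scene
[... 383 characters left out ...]
(array([ 0.59445305, -0.11162105]), array([-0.78629608, -0.61784988])) 0.009073602449287954
 yellow 24 [ 0.61040564 -0.09850361  0.00934105]
 reader 0.013 862 [479.2 189.6 243.7 295.7   3.1] 0.018860221022243273 (array([0.56755104, 0.13617   ]), array([0.07682172, 0.99704485]))
 reader 0.028 579 [543.1 205.4 229.3 100.2  83.3] 0.037458081387155784 (array([0.55823878, 0.18952741]), array([0.19684525, 0.98043457]))
 reader 0.09 716 [540.5 272.9 110.8  80.8   5.8] 0.10489463800511312 (array([0.54822273, 0.27200068]), array([-0.99133004, -0.13139538]))
 blue 222 [499.3  91.7 291.8 107.9  46.3] (array([0.51225387, 0.1122827 ]), array([-0.72130727, -0.6926152 ])) [0.00548731 0.02889885 0.03759791]
```

Call:
play_rows:
  commands:
    - [[0.028,-0.053,0],[0,0,-0.17]]
    - [[0.056,-0.106,0],[0,0,-0.34]]
    - [[0.084,-0.159,0],[0,0,-0.51]]
    - [[0.112,-0.212,0],[0,0,-0.68]]
    - [[0.14,-0.265,0],[0,0,-0.85]]
    - [[0.168,-0.318,0],[0,0,-1.02]]
    - [[0.196,-0.371,0],[0,0,-1.19]]
    - [[0.224,-0.424,-0.01],[0,0,-1.36]]
    - [[0.252,-0.477,-0.02],[0,0,-1.53]]
    - [[0.28,-0.53,-0.03],[0,0,-1.7]]
  gripper: 0.05

```text
time_s: 1.35
position: [0.4894, 0.0572, 0.2171]
tcp_rot: [[0.889, -0.0, 0.458], [-0.458, 0.0, 0.889], [-0.0, -1.0, 0.0]]
force: [1.6, 0.4, 0.1]
opening: 0.576
```

Call:
play_rows:
  commands:
    - [[0.022,-0.045,0],[0,0,-0.12]]
    - [[0.044,-0.09,0],[0,0,-0.24]]
    - [[0.066,-0.135,-0.02],[0,0,-0.36]]
    - [[0.0865,-0.18,-0.04],[0,0,-0.457]]
    - [[0.0865,-0.18,-0.04],[0,0,-0.457]]
    - [[0.0865,-0.18,-0.04],[0,0,-0.457]]

```text
time_s: 2.1
position: [0.5745, -0.1205, 0.177]
tcp_rot: [[0.6, -0.002, 0.8], [-0.8, 0.001, 0.6], [-0.002, -1.0, -0.001]]
force: [0.4, -0.7, -0.2]
opening: 0.575
```

```bash
cat >> h.py <<'E'
def wristT(s,c):
    T=np.eye(4);T[:3,:3]=np.array(s['tcp_rot']);T[:3,3]=s['position'];return T@np.array(c['hand_eye'])
E
python3 - <<'E'
from rig import *
from h import *
s=read_state();c=capture('wrist');T=wristT(s,c);P=cloud(c,T);print(np.round(s['position'],4),s['opening'],T.round(3).tolist())
cv2.imwrite('pics/w1.png',c['frame'][:,:,::-1]);np.savez('w1.npz',T=T,**c)
hsv=cv2.cvtColor(c['frame'],cv2.COLOR_RGB2HSV).astype(int);H,S,V=[hsv[...,i] for i in range(3)]
r=np.hypot(P[...,0]-.59,P[...,1]+.112)<.045
q=P[r&(c['depth']>0)&(P[...,2]>.006)&(P[...,2]<.015)];print(len(q),rect(q),axis(q),np.median(q[:,2]))
y=r&(H>15)&(H<35)&(S>120);print(P[y].mean(0))
E
```

```text
[ 0.5745 -0.1205  0.177 ] 0.5752287166549811 [[0.6, -0.763, -0.242, 0.64], [-0.8, -0.573, -0.178, -0.071], [-0.003, 0.301, -0.954, 0.314], [0.0, 0.0, 0.0, 1.0]]
1086 [ 589.  -110.3   59.1   21.4   37.5] (array([ 0.58998195, -0.10982623]), array([-0.79481434, -0.60685267])) 0.010099988813967925
[ 0.60141289 -0.11331924  0.23536295]
```

View pics/w1.png

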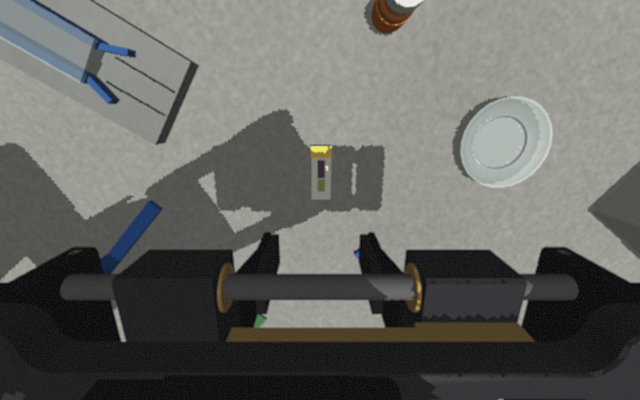

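Call:
play_rows:
  commands:
    - [[0,0,-0.05],[0,0,0]]
    - [[0,0,-0.1],[0,0,0]]
    - [[0,0,-0.13],[0,0,0]]
    - [[0,0,-0.145],[0,0,0]]
    - [[0,0,-0.1505],[0,0,0]]
    - [[0,0,-0.1505],[0,0,0]]
    - [[0,0,-0.1505],[0,0,0]]

```text
time_s: 3.02
position: [0.5762, -0.1212, 0.0284]
tcp_rot: [[0.6, 0.002, 0.8], [-0.8, -0.001, 0.6], [0.002, -1.0, 0.001]]
force: [-0.4, 0.1, 0.6]
opening: 0.577
```

Call:
play_rows:
  commands:
    - [[0,0,0],[0,0,0]]
    - [[0,0,0],[0,0,0]]
    - [[0,0,0],[0,0,0]]
    - [[0,0,0],[0,0,0]]
    - [[0,0,0],[0,0,0]]
    - [[0,0,0],[0,0,0]]
  gripper: 0.0

```text
time_s: 3.78
position: [0.5754, -0.1211, 0.0271]
tcp_rot: [[0.6, 0.0, 0.8], [-0.8, -0.0, 0.6], [0.0, -1.0, 0.0]]
force: [-0.7, -0.5, 0.9]
opening: 0.246
```

Call:
play_rows:
  commands:
    - [[0,0,0.03],[0,0,0]]
    - [[0,0,0.08],[0,0,0]]
    - [[-0.004,0.03,0.11],[0,0,0.17]]
    - [[-0.008,0.06,0.125],[0,0,0.34]]
    - [[-0.012,0.09,0.125],[0,0,0.51]]
    - [[-0.016,0.12,0.125],[0,0,0.68]]
    - [[-0.02,0.15,0.125],[0,0,0.85]]
    - [[-0.02,0.161,0.125],[0,0,1.02]]
    - [[-0.02,0.161,0.125],[0,0,1.02]]
    - [[-0.02,0.161,0.125],[0,0,1.02]]

```text
time_s: 5.03
position: [0.5554, 0.0396, 0.1519]
tcp_rot: [[0.996, -0.0, -0.09], [0.09, -0.0, 0.996], [-0.0, -1.0, -0.0]]
force: [0.9, 0.2, -0.4]
opening: 0.248
```

```bash
python3 - <<'E'
from rig import *
from h import *
s=read_state();c=capture('wrist');T=wristT(s,c);P=cloud(c,T);print(np.round(s['position'],4),s['opening'],np.round(s['tcp_rot'],3).tolist(),np.degrees(np.arctan2(s['tcp_rot'][1][0],s['tcp_rot'][0][0])))
cv2.imwrite('pics/w2.png',c['frame'][:,:,::-1]);np.savez('w2.npz',T=T,**c)
hsv=cv2.cvtColor(c['frame'],cv2.COLOR_RGB2HSV).astype(int);H,S,V=[hsv[...,i] for i in range(3)]
ok=(c['depth']>0)&(P[...,1]>0.03)&(abs(P[...,0]-.54)<.09)
q=P[ok&(P[...,2]>.014)&(P[...,2]<.024)];print('base',len(q),rect(q),np.median(q[:,2]))
b=ok&(H>95)&(H<130)&(S>90)&(P[...,2]>.025)&(P[...,2]<.06);q=P[b];print('blue',len(q),rect(q),axis(q),np.percentile(q[:,2],[5,50,95]))
q=P[ok&(P[...,2]>.036)&(P[...,2]<.043)&(P[...,1]<.2)];print('roof',len(q),rect(q),axis(q),q[:,1].min(),np.median(q[:,2]))
q=P[ok&(P[...,2]>.1)&(P[...,2]<.115)];print('head',len(q),rect(q),np.median(q[:,2])) if len(q) else 0
E
```

```text
[0.5554 0.0396 0.1519] 0.24798740093209212 [[0.996, -0.0, -0.09], [0.09, -0.0, 0.996], [-0.0, -1.0, -0.0]] 5.175196160062986
base 12224 [548.9 128.   90.3 161.2   5.7] 0.019891938814532883
blue 367 [551.1 105.3  52.6  23.7   5.9] (array([0.55196091, 0.10574968]), array([-0.99459658, -0.10381539])) [0.03078291 0.0319045  0.03296734]
roof 5855 [545.8 159.6  41.2  84.2   5.7] (array([0.54542429, 0.16102479]), array([-0.11877489,  0.99292121])) 0.11599215218060654 0.03888127506688549
```

View pics/w2.png

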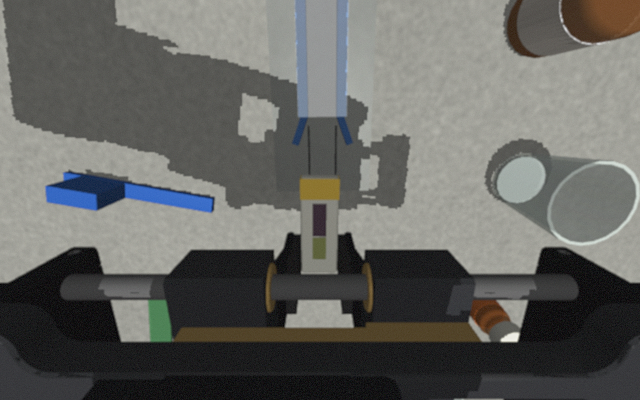

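```bash
python3 - <<'E'
from h import *
c=dict(np.load('w2.npz'));P=cloud(c,c['T']);f=c['frame']
m=np.zeros(P.shape[:2],bool);m[160:275,290:350]=1
q=P[m&(P[...,2]>.125)&(P[...,2]<.145)&(P[...,1]>.053)];print(len(q),rect(q),axis(q),np.median(q[:,2]),q[:,1].min())
# edges: left/right per y slice
for y0 in np.arange(.054,.09,.006):
    k=q[(q[:,1]>y0)&(q[:,1]<y0+.006)]
    if len(k):print(y0.round(3),k[:,0].min().round(4),k[:,0].max().round(4),((k[:,0].min()+k[:,0].max())/2).round(4))
E
```

```text
2286 [555.5  69.7  28.8  35.7   4.9] (array([0.5519915 , 0.07137527]), array([-0.11473455,  0.99339619])) 0.13488615806976167 0.053015328788416485
0.054 0.542 0.5644 0.5532
0.06 0.5416 0.5637 0.5526
0.066 0.5412 0.5629 0.5521
0.072 0.5407 0.5628 0.5518
0.078 0.5398 0.5621 0.551
0.084 0.5397 0.5619 0.5508
```

Call:
play_rows:
  commands:
    - [[0.0009,0.011,-0.02],[0,0,0.009]]
    - [[0.0009,0.022,-0.05],[0,0,0.009]]
    - [[0.0009,0.022,-0.08],[0,0,0.009]]
    - [[0.0009,0.022,-0.095],[0,0,0.009]]
    - [[0.0009,0.022,-0.101],[0,0,0.009]]
    - [[0.0009,0.022,-0.102],[0,0,0.009]]
    - [[0.0009,0.022,-0.102],[0,0,0.009]]
    - [[0.0009,0.022,-0.102],[0,0,0.009]]

```text
time_s: 6.08
position: [0.5568, 0.062, 0.0509]
tcp_rot: [[0.995, 0.002, -0.102], [0.102, -0.0, 0.995], [0.002, -1.0, -0.0]]
force: [-0.5, -0.1, -0.1]
opening: 0.245
```

Call:
play_rows:
  commands:
    - [[-0.0005,0.004,-0.001],[0,0,0]]
    - [[-0.001,0.008,-0.001],[0,0,0]]
    - [[-0.0015,0.012,-0.001],[0,0,0]]
    - [[-0.0016,0.0129,-0.001],[0,0,0]]
    - [[-0.0016,0.0129,-0.001],[0,0,0]]
    - [[-0.0016,0.0129,-0.001],[0,0,0]]

```text
time_s: 6.82
position: [0.5547, 0.0749, 0.049]
tcp_rot: [[0.995, 0.0, -0.102], [0.102, -0.0, 0.995], [0.0, -1.0, -0.0]]
force: [-0.2, -0.1, -0.0]
opening: 0.247
```

Call:
play_rows:
  commands:
    - [[0,0,-0.0006],[0,0,0]]
    - [[0,0,-0.0012],[0,0,0]]
    - [[0,0,-0.0017],[0,0,0]]
    - [[0,0,-0.0017],[0,0,0]]

```text
time_s: 7.32
position: [0.5547, 0.0749, 0.0473]
tcp_rot: [[0.995, -0.0, -0.102], [0.102, -0.0, 0.995], [-0.0, -1.0, 0.0]]
force: [0.2, -0.0, -0.3]
opening: 0.251
```

Call:
play_rows:
  commands:
    - [[0,0,-0.0017],[0,0,0]]
    - [[0,0,0],[0,0,0]]
    - [[0,0,0],[0,0,0]]
    - [[0,0,0.01],[0,0,0]]
    - [[0,0,0.04],[0,0,0]]
    - [[0,-0.02,0.08],[0,0,0]]
    - [[0,-0.04,0.11],[0,0,0]]
    - [[0,-0.04,0.11],[0,0,0]]
    - [[0,-0.04,0.11],[0,0,0]]
  gripper: 0.04

```text
time_s: 8.45
position: [0.554, 0.0353, 0.1571]
tcp_rot: [[0.995, -0.001, -0.102], [0.102, 0.0, 0.995], [-0.001, -1.0, 0.001]]
force: [-0.3, 0.4, -1.3]
opening: 0.456
```

```bash
python3 - <<'E'
from rig import *
from h import *
s=read_state();c=capture('wrist');T=wristT(s,c);P=cloud(c,T);print(np.round(s['position'],4),s['opening'])
cv2.imwrite('pics/w3.png',c['frame'][:,:,::-1])
M=np.array([.55,.1174]);u=np.array([-.0993,.9951]);n=np.array([.9951,.0993])
X=(P[...,:2]-M)@u;Y=(P[...,:2]-M)@n
m=(c['depth']>0)&(abs(P[...,2]-.030)<.004)&(X>-.075)&(X<-.026)&(abs(Y)<.03)
print(m.sum(),X[m].min(),Y[m].min(),Y[m].max(),np.median(P[m][:,2]),rect(P[m]))
E
```

```text
[0.554  0.0353 0.1571] 0.4564255726262007
736 -0.055172501566989045 -0.011534298738212982 0.010286458201187017 0.02993338347193908 [553.4  76.6  21.8  28.6   5.7]
```

View pics/w3.png

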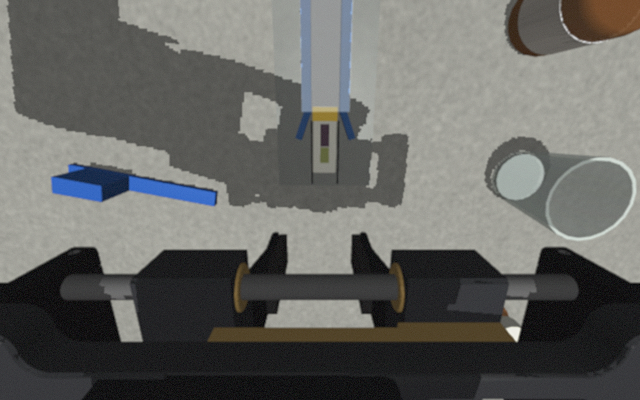

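Call:
play_rows:
  commands:
    - [[-0.007,-0.055,0.013],[0,0,-0.05]]
    - [[-0.014,-0.11,0.013],[0,0,-0.1]]
    - [[-0.021,-0.165,0.013],[0,0,-0.15]]
    - [[-0.028,-0.22,0.013],[0,0,-0.2]]
    - [[-0.034,-0.275,0.013],[0,0,-0.25]]
    - [[-0.04,-0.33,0.013],[0,0,-0.3]]
    - [[-0.047,-0.386,0.013],[0,0,-0.34]]
    - [[-0.047,-0.386,0.013],[0,0,-0.34]]
    - [[-0.047,-0.386,0.013],[0,0,-0.34]]

```text
time_s: 9.62
position: [0.507, -0.3497, 0.1687]
tcp_rot: [[0.972, -0.003, 0.236], [-0.236, 0.003, 0.972], [-0.003, -1.0, 0.003]]
force: [-0.3, 0.5, -0.1]
opening: 0.462
```

```bash
python3 - <<'E'
from rig import *
from h import *
s=read_state();c=capture('wrist');T=wristT(s,c);P=cloud(c,T);print(np.round(s['position'],4),s['opening'],np.degrees(np.arctan2(s['tcp_rot'][1][0],s['tcp_rot'][0][0])))
cv2.imwrite('pics/w4.png',c['frame'][:,:,::-1])
hsv=cv2.cvtColor(c['frame'],cv2.COLOR_RGB2HSV).astype(int);H,S,V=[hsv[...,i] for i in range(3)]
m=(c['depth']>0)&(H>100)&(H<130)&(S>120)&(np.hypot(P[...,0]-.525,P[...,1]+.278)<.1)
p=P[m]
for lo,hi in((.004,.012),(.044,.053)):
    q=p[(p[:,2]>lo)&(p[:,2]<hi)];print(len(q),rect(q),axis(q),np.median(q[:,2]))
E
```

```text
[ 0.507  -0.3497  0.1687] 0.46158680325241064 -13.635006989145309
1587 [ 522.7 -277.   148.1   15.1   76.1] (array([ 0.52903386, -0.25131545]), array([0.24067891, 0.97060479])) 0.007897897528674647
806 [ 514.5 -310.6   43.3   14.9   76.3] (array([ 0.51461294, -0.31005736]), array([0.24169989, 0.97035105])) 0.04794788174025591
```

View pics/w4.png

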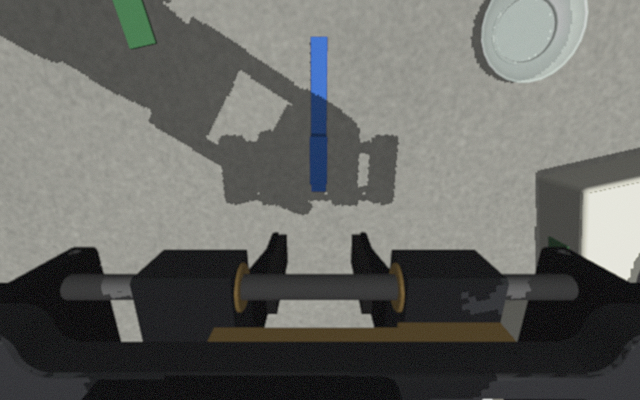

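Call:
play_rows:
  commands:
    - [[0.0035,0.019,-0.02],[0,0,0]]
    - [[0.0075,0.0385,-0.04],[0,0,0]]
    - [[0.0075,0.0385,-0.08],[0,0,0]]
    - [[0.0075,0.0385,-0.11],[0,0,0]]
    - [[0.0075,0.0385,-0.127],[0,0,0]]
    - [[0.0075,0.0385,-0.133],[0,0,0]]
    - [[0.0075,0.0385,-0.133],[0,0,0]]
    - [[0.0075,0.0385,-0.133],[0,0,0]]

```text
time_s: 10.68
position: [0.5158, -0.3131, 0.0384]
tcp_rot: [[0.972, 0.002, 0.236], [-0.236, -0.001, 0.972], [0.002, -1.0, -0.001]]
force: [0.4, 0.4, 0.3]
opening: 0.461
```

Call:
play_rows:
  commands:
    - [[0,0,0],[0,0,0]]
    - [[0,0,0],[0,0,0]]
    - [[0,0,0],[0,0,0]]
    - [[0,0,0],[0,0,0]]
    - [[0,0,0],[0,0,0]]
    - [[0,0,0],[0,0,0]]
  gripper: 0.0

```text
time_s: 11.42
position: [0.5152, -0.3127, 0.0376]
tcp_rot: [[0.972, 0.0, 0.236], [-0.236, -0.0, 0.972], [0.0, -1.0, -0.0]]
force: [-1.0, 0.0, 2.6]
opening: 0.179
```

Call:
play_rows:
  commands:
    - [[0,0,0.02],[0,0,0]]
    - [[0,0,0.06],[0,0,0]]
    - [[0.01,0.05,0.07],[0,0,0.08]]
    - [[0.022,0.1,0.07],[0,0,0.16]]
    - [[0.034,0.15,0.07],[0,0,0.25]]
    - [[0.046,0.2,0.06],[0,0,0.338]]
    - [[0.055,0.23,0.045],[0,0,0.338]]
    - [[0.055,0.23,0.045],[0,0,0.338]]
    - [[0.055,0.23,0.045],[0,0,0.338]]
    - [[0.055,0.23,0.045],[0,0,0.338]]

```text
time_s: 12.68
position: [0.5705, -0.0839, 0.0831]
tcp_rot: [[0.995, 0.001, -0.098], [0.098, -0.001, 0.995], [0.001, -1.0, -0.001]]
force: [0.6, -0.4, -2.1]
opening: 0.178
```

```bash
cat > tip.py <<'E'
from rig import *
from h import *
s=read_state();c=capture('wrist');T=wristT(s,c);P=cloud(c,T)
M=np.array([.55,.1174]);u=np.array([-.0993,.9951]);n=np.array([.9951,.0993])
p=np.array(s['position']);print(p.round(4),np.degrees(np.arctan2(s['tcp_rot'][1][0],s['tcp_rot'][0][0])),'tcp X,Y',(p[:2]-M)@u,(p[:2]-M)@n,'F',s['force'])
hsv=cv2.cvtColor(c['frame'],cv2.COLOR_RGB2HSV).astype(int);H,S,V=[hsv[...,i] for i in range(3)]
X=(P[...,:2]-M)@u;Y=(P[...,:2]-M)@n
zb=p[2]-.0376+.008
m=(c['depth']>0)&(H>100)&(H<130)&(S>120)&(abs(Y)<.03)&(abs(P[...,2]-zb)<.006)&(X<-.03)
q=np.c_[X[m],Y[m],P[m][:,2]];print('stick bar',len(q),rect(q),'tipX',np.percentile(q[:,0],99.5),'z',np.median(q[:,2]))
for a in np.arange(-.17,-.03,.02):
    k=q[(q[:,0]>a)&(q[:,0]<a+.02)]
    if len(k)>20:print(a.round(3),k[:,1].min().round(4),k[:,1].max().round(4),np.median(k[:,2]).round(4))
m=(c['depth']>0)&(S<60)&(P[...,2]>.026)&(P[...,2]<.034)&(X>-.075)&(X<-.026)&(abs(Y)<.02)
print('cas tail',X[m].min() if m.any() else None,m.sum())
E
python3 tip.py
```

```text
[ 0.5705 -0.0839  0.0831] 5.636310525140975 tcp X,Y -0.20239106599615572 0.0003968238844397551 F [ 0.58631081 -0.41026314 -2.11568033]
stick bar 4237 [-1.354e+02 -1.000e-01  8.780e+01  1.540e+01  1.000e-01] tipX -0.09178256399473925 z 0.053450761014644826
-0.17 -0.0078 0.0073 0.0535
-0.15 -0.0076 0.0076 0.0535
-0.13 -0.0078 0.0075 0.0534
-0.11 -0.0076 0.0077 0.0534
cas tail None 0
```

Call:
play_rows:
  commands:
    - [[0,0,-0.012],[0,0,0]]
    - [[0,0,-0.02],[0,0,0]]
    - [[0,0,-0.0235],[0,0,0]]
    - [[-0.001,0.01,-0.0235],[0,0,0]]
    - [[-0.002,0.02,-0.0235],[0,0,0]]
    - [[-0.003,0.0285,-0.0235],[0,0,0]]
    - [[-0.003,0.0285,-0.0235],[0,0,0]]
    - [[-0.003,0.0285,-0.0235],[0,0,0]]

```text
time_s: 13.72
position: [0.5674, -0.054, 0.0591]
tcp_rot: [[0.995, 0.001, -0.1], [0.1, -0.0, 0.995], [0.001, -1.0, -0.0]]
force: [-0.2, -0.3, -0.3]
opening: 0.18
```

```bash
python3 - <<'E'
from rig import *
from h import *
M=np.array([.55,.1174]);u=np.array([-.0993,.9951]);n=np.array([.9951,.0993])
s=read_state();print(np.round(s['position'],4))
out=[]
for nme in('side','scene','wrist'):
    c=capture(nme);T=wristT(s,c) if nme=='wrist' else c['cam_to_world']
    f=c['frame'];hsv=cv2.cvtColor(f,cv2.COLOR_RGB2HSV).astype(int);H,S,V=[hsv[...,i] for i in range(3)]
    v,uu=np.mgrid[0:400,0:640];K=c['mtx'];r=np.stack([(uu-K[0,2])/K[0,0],(v-K[1,2])/K[1,1],np.ones(v.shape)],-1)@T[:3,:3].T
    Q=T[:3,3]+r*((.032-T[2,3])/r[...,2])[...,None]
    X=(Q[...,:2]-M)@u;Y=(Q[...,:2]-M)@n
    m=(X>.03)&(X<.125)&(abs(Y)<.014)&(H<22)&(S>60)&(V>60)
    print(nme,m.sum(),np.percentile(X[m],[0,5,25,50,75,95,100]).round(4) if m.any() else '', (uu[m].min(),uu[m].max(),v[m].min(),v[m].max()) if m.any() else '')
    ii=np.argwhere((X>.03)&(X<.125)&(abs(Y)<.02)) if 0 else None
    y0,x0,y1,x1={'side':(90,270,220,350),'scene':(160,300,230,410),'wrist':(0,200,260,440)}[nme]
    out.append(cv2.resize(f[y0:y1,x0:x1,::-1],(400,int(400*(y1-y0)/(x1-x0))),interpolation=cv2.INTER_CUBIC))
h=max(o.shape[0] for o in out);out=[cv2.resize(o,(int(o.shape[1]*380/h),int(o.shape[0]*380/h))) for o in out]
h=max(o.shape[0] for o in out)
W=np.hstack([cv2.copyMakeBorder(o,0,h-o.shape[0],0,5,cv2.BORDER_CONSTANT) for o in out]);print(W.shape);cv2.imwrite('pics/p.png',W[:,:800])
E
```

```text
[ 0.5674 -0.054   0.0591]
side 0  
scene 5 [0.0965 0.0966 0.0969 0.0972 0.0997 0.1    0.1   ] (np.int64(365), np.int64(366), np.int64(202), np.int64(204))
wrist 0  
(380, 714, 3)
```

View pics/p.png

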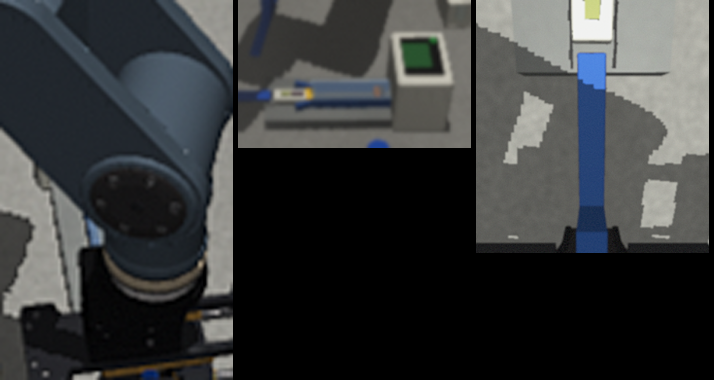

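```bash
python3 - <<'E'
from h import *
M=np.array([.55,.1174]);u=np.array([-.0993,.9951]);n=np.array([.9951,.0993])
for nme in('side','scene','w2'):
    c=dict(np.load(nme+'.npz'));T=c['T'] if nme=='w2' else c['cam_to_world']
    f=c['frame'].astype(float)
    K=c['mtx']
    print(nme)
    for X in np.arange(.056,.118,.003):
        row=[]
        for Y in(-.008,-.004,0,.004,.008):
            p=np.r_[M+X*u+Y*n,.032];q=np.linalg.inv(T)@np.r_[p,1];x,y=(K@q[:3]/q[2])[:2]
            if 0<=x<639 and 0<=y<399:
                g=cv2.remap(f[...,:].astype(np.float32),np.float32([[x]]),np.float32([[y]]),cv2.INTER_LINEAR)[0,0];row.append(int(g[0]-g[2]))
        print(X.round(3),row)
E
```

```text
side
0.056 [-10, -12, -12, -12, -10]
0.059 [-12, -12, -12, -13, -10]
0.062 [-13, -12, -13, -12, -10]
0.065 [-13, -12, -13, -12, -11]
0.068 [-11, -12, -12, -12, -12]
0.071 [-11, -13, -12, -12, -12]
0.074 [-11, -13, -13, -12, -12]
0.077 [-12, -12, -14, -16, -14]
0.08 [-4, -4, -4, -4, -4]
0.083 [22, 22, 22, 22, 17]
0.086 [42, 44, 48, 52, 43]
0.089 [53, 48, 48, 47, 49]
0.092 [56, 48, 48, 48, 54]
0.095 [53, 51, 51, 51, 57]
0.098 [47, 55, 53, 49, 52]
0.101 [26, 31, 32, 32, 34]
0.104 [1, 0, -3, -3, 2]
0.107 [-14, -16, -16, -12, -11]
0.11 [-6, -10, -10, -11, -10]
0.113 [-5, -7, -7, -8, -8]
0.116 [-7, -7, -7, -8, -7]
scene
0.056 [-35, -34, -25, -17, -16]
0.059 [-36, -34, -25, -17, -16]
0.062 [-36, -35, -26, -17, -16]
0.065 [-36, -34, -25, -17, -16]
0.068 [-36, -34, -26, -17, -16]
0.071 [-37, -34, -26, -17, -16]
0.074 [-37, -34, -25, -17, -16]
0.077 [-37, -34, -25, -17, -17]
0.08 [-36, -34, -26, -17, -16]
0.083 [-36, -34, -27, -18, -16]
0.086 [-36, -33, -25, -16, -15]
0.089 [-31, -25, -17, -10, -10]
0.092 [-15, -5, 2, 6, 2]
0.095 [6, 19, 25, 25, 16]
0.098 [15, 26, 31, 30, 19]
0.101 [5, 15, 19, 19, 9]
0.104 [-7, -1, 0, 0, -6]
0.107 [-18, -14, -12, -11, -14]
0.11 [-28, -25, -19, -14, -15]
0.113 [-30, -26, -18, -12, -13]
0.116 [-18, -14, -9, -8, -9]
w2
0.056 [-2, -2, -1, -1, -2]
0.059 [-1, -1, -1, 0, -1]
0.062 [-2, -1, 0, 0, -2]
0.065 [-1, -1, -1, -1, -1]
0.068 [-1, -2, -2, -2, -1]
0.071 [-1, -1, 0, -2, 0]
0.074 [-1, 0, -1, 0, -1]
0.077 [-1, 0, 0, -2, -1]
0.08 [-2, -2, -2, -1, 0]
0.083 [-2, -1, -1, -1, -1]
0.086 [-1, -2, 0, 0, -1]
0.089 []
0.092 []
0.095 []
0.098 []
0.101 []
0.104 []
0.107 []
0.11 []
0.113 []
0.116 []
```

Call:
play_rows:
  commands:
    - [[-0.0003,0.003,0],[0,0,0]]
    - [[-0.0006,0.006,0],[0,0,0]]
    - [[-0.0009,0.009,0],[0,0,0]]
    - [[-0.0012,0.012,0],[0,0,0]]
    - [[-0.0016,0.016,0],[0,0,0]]
    - [[-0.002,0.02,0],[0,0,0]]
    - [[-0.0024,0.024,0],[0,0,0]]
    - [[-0.0028,0.028,0],[0,0,0]]
    - [[-0.003,0.03,0],[0,0,0]]
    - [[-0.003,0.03,0],[0,0,0]]

```text
time_s: 15.12
position: [0.5641, -0.0238, 0.0588]
tcp_rot: [[0.995, -0.0, -0.1], [0.1, 0.0, 0.995], [-0.0, -1.0, 0.0]]
force: [0.3, -0.1, -0.6]
opening: 0.182
```

```bash
python3 tip.py
```

```text
[ 0.5641 -0.0238  0.0588] 5.747144003099441 tcp X,Y -0.14193952985185457 3.017944296681771e-06 F [ 0.29724287 -0.09069079 -0.60168623]
stick bar 4275 [-74.7  -0.7  15.5  88.3  90. ] tipX -0.030798303498148296 z 0.029225487486244872
-0.13 -0.008 0.0069 0.0293
-0.11 -0.0084 0.0069 0.0292
-0.09 -0.0082 0.007 0.0292
-0.07 -0.0084 0.0069 0.0292
-0.05 -0.0082 0.007 0.0292
cas tail -0.05473786581232933 418
```

```bash
python3 - <<'E'
from rig import *
import cv2
c=capture('wrist');cv2.imwrite('pics/w5.png',cv2.resize(c['frame'][0:260,200:440,::-1],None,fx=2,fy=2))
E
```

```text
(no output)
```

View pics/w5.png

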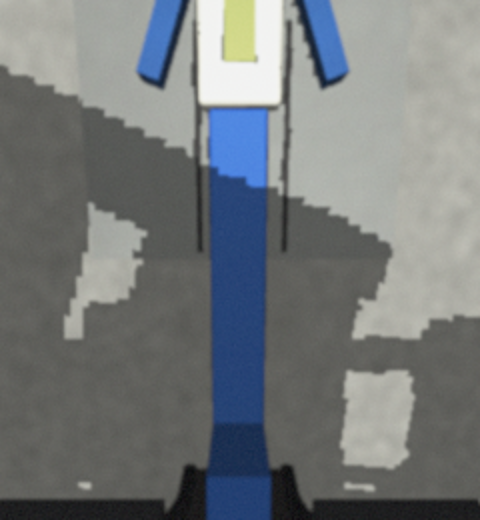

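Call:
play_rows:
  commands:
    - [[-0.0003,0.003,0],[0,0,0]]
    - [[-0.0008,0.008,0],[0,0,0]]
    - [[-0.0013,0.013,0],[0,0,0]]
    - [[-0.0018,0.018,0],[0,0,0]]
    - [[-0.0023,0.023,0],[0,0,0]]
    - [[-0.0028,0.028,0],[0,0,0]]
    - [[-0.0033,0.033,0],[0,0,0]]
    - [[-0.0038,0.038,0],[0,0,0]]
    - [[-0.0042,0.042,0],[0,0,0]]
    - [[-0.0044,0.044,0],[0,0,0]]

```text
time_s: 16.48
position: [0.5597, 0.0202, 0.0589]
tcp_rot: [[0.995, -0.0, -0.1], [0.1, -0.0, 0.995], [-0.0, -1.0, -0.0]]
force: [-0.8, -0.1, -1.9]
opening: 0.182
```

Call:
play_rows:
  commands:
    - [[-0.0001,0.001,0],[0,0,0]]
    - [[-0.0002,0.002,0],[0,0,0]]
    - [[-0.0003,0.003,0],[0,0,0]]
    - [[-0.0004,0.004,0],[0,0,0]]
    - [[-0.0005,0.005,0],[0,0,0]]
    - [[-0.0006,0.006,0],[0,0,0]]

```text
time_s: 17.23
position: [0.5592, 0.026, 0.0589]
tcp_rot: [[0.995, 0.0, -0.1], [0.1, 0.0, 0.995], [0.0, -1.0, 0.0]]
force: [0.6, -0.6, -0.5]
opening: 0.183
```

Call:
play_rows:
  commands:
    - [[-0.0001,0.001,0],[0,0,0]]
    - [[-0.0002,0.002,0],[0,0,0]]
    - [[-0.0003,0.003,0],[0,0,0]]
    - [[-0.0004,0.004,0],[0,0,0]]
    - [[-0.0005,0.005,0],[0,0,0]]
    - [[-0.0006,0.006,0],[0,0,0]]
    - [[-0.0007,0.007,0],[0,0,0]]
    - [[-0.0008,0.008,0],[0,0,0]]

```text
time_s: 18.23
position: [0.5584, 0.034, 0.0589]
tcp_rot: [[0.995, -0.0, -0.1], [0.1, 0.0, 0.995], [-0.0, -1.0, 0.0]]
force: [-0.2, -0.7, -0.7]
opening: 0.181
```

Call:
play_rows:
  commands:
    - [[0,0.0005,0],[0,0,0]]
    - [[-0.0001,0.001,0],[0,0,0]]
    - [[-0.00015,0.0015,0],[0,0,0]]
    - [[-0.00015,0.0015,0],[0,0,0]]

```text
time_s: 18.73
position: [0.5582, 0.0355, 0.0588]
tcp_rot: [[0.995, -0.0, -0.1], [0.1, 0.0, 0.995], [-0.0, -1.0, 0.0]]
force: [0.4, -0.0, -0.6]
opening: 0.179
```

Call:
play_rows:
  commands:
    - [[0,0.0005,0],[0,0,0]]
    - [[-0.0001,0.001,0],[0,0,0]]
    - [[-0.0001,0.0012,0],[0,0,0]]
    - [[-0.0001,0.0012,0],[0,0,0]]

```text
time_s: 19.23
position: [0.5581, 0.0367, 0.0589]
tcp_rot: [[0.995, -0.0, -0.1], [0.1, 0.0, 0.995], [-0.0, -1.0, 0.0]]
force: [-0.0, 1.1, -1.1]
opening: 0.185
```

Call:
play_rows:
  commands:
    - [[0,0.0005,0],[0,0,0]]
    - [[-0.0001,0.001,0],[0,0,0]]
    - [[-0.0001,0.001,0],[0,0,0]]

```text
time_s: 19.6
position: [0.5579, 0.0377, 0.0588]
tcp_rot: [[0.995, -0.0, -0.1], [0.1, 0.0, 0.995], [-0.0, -1.0, 0.0]]
force: [0.3, -0.4, -1.7]
opening: 0.183
```

Call:
play_rows:
  commands:
    - [[0,0.0005,0],[0,0,0]]
    - [[-0.0001,0.001,0],[0,0,0]]
    - [[-0.0001,0.001,0],[0,0,0]]

```text
time_s: 19.98
position: [0.5579, 0.0387, 0.0589]
tcp_rot: [[0.995, -0.0, -0.1], [0.1, 0.0, 0.995], [-0.0, -1.0, 0.0]]
force: [-0.5, -0.2, -1.1]
opening: 0.175
```

Call:
play_rows:
  commands:
    - [[0,0.0005,0],[0,0,0]]
    - [[-0.0001,0.001,0],[0,0,0]]
    - [[-0.0001,0.001,0],[0,0,0]]

```text
time_s: 20.35
position: [0.5578, 0.0397, 0.0588]
tcp_rot: [[0.995, -0.0, -0.1], [0.1, 0.0, 0.995], [-0.0, -1.0, 0.0]]
force: [0.5, -1.1, -0.2]
opening: 0.179
```

Call:
play_rows:
  commands:
    - [[0,0.0005,0],[0,0,0]]
    - [[-0.0001,0.001,0],[0,0,0]]
    - [[-0.0001,0.001,0],[0,0,0]]

```text
time_s: 20.72
position: [0.5577, 0.0407, 0.0589]
tcp_rot: [[0.995, -0.0, -0.1], [0.1, 0.0, 0.995], [-0.0, -1.0, 0.0]]
force: [0.5, -0.4, -0.5]
opening: 0.182
```

Call:
play_rows:
  commands:
    - [[0,0.0005,0],[0,0,0]]
    - [[-0.0001,0.001,0],[0,0,0]]
    - [[-0.0001,0.001,0],[0,0,0]]

```text
time_s: 21.1
position: [0.5577, 0.0415, 0.0589]
tcp_rot: [[0.995, 0.0, -0.1], [0.1, -0.0, 0.995], [0.0, -1.0, -0.0]]
force: [0.1, -0.4, -1.0]
opening: 0.185
```

Call:
play_rows:
  commands:
    - [[0,0.0003,0],[0,0,0]]
    - [[-0.0001,0.0006,0],[0,0,0]]
    - [[-0.0001,0.0006,0],[0,0,0]]

```text
time_s: 21.48
position: [0.5578, 0.0418, 0.059]
tcp_rot: [[0.995, 0.001, -0.1], [0.1, -0.001, 0.995], [0.001, -1.0, -0.001]]
force: [0.3, -3.6, -0.5]
opening: 0.181
```

Call:
play_rows:
  commands:
    - [[0,0.0003,0],[0,0,0]]
    - [[0,0.0006,0],[0,0,0]]
    - [[0,0.0006,0],[0,0,0]]

```text
time_s: 21.85
position: [0.5579, 0.0422, 0.059]
tcp_rot: [[0.995, 0.001, -0.1], [0.1, -0.001, 0.995], [0.001, -1.0, -0.001]]
force: [0.9, -5.4, -0.1]
opening: 0.179
```

Call:
play_rows:
  commands:
    - [[0,0.0004,0],[0,0,0]]
    - [[-0.0001,0.0008,0],[0,0,0]]
    - [[-0.0001,0.0008,0],[0,0,0]]

```text
time_s: 22.22
position: [0.558, 0.0425, 0.0591]
tcp_rot: [[0.995, 0.001, -0.101], [0.101, -0.002, 0.995], [0.001, -1.0, -0.002]]
force: [-0.1, -6.8, 0.2]
opening: 0.183
```

Call:
play_rows:
  commands:
    - [[0,0.0005,0],[0,0,0]]
    - [[-0.0001,0.001,0],[0,0,0]]
    - [[-0.0001,0.001,0],[0,0,0]]
    - [[-0.0001,0.001,0],[0,0,0]]

```text
time_s: 22.72
position: [0.5582, 0.0428, 0.0592]
tcp_rot: [[0.995, 0.002, -0.101], [0.101, -0.003, 0.995], [0.001, -1.0, -0.003]]
force: [-0.2, -9.6, 0.2]
opening: 0.183
```

Call:
play_rows:
  commands:
    - [[0,0.0001,0],[0,0,0]]
    - [[0,0.0001,0],[0,0,0]]
    - [[0,0.0001,0],[0,0,0]]
    - [[0,0.0001,0],[0,0,0]]

```text
time_s: 23.22
position: [0.5582, 0.0429, 0.0592]
tcp_rot: [[0.995, 0.002, -0.101], [0.101, -0.003, 0.995], [0.001, -1.0, -0.003]]
force: [0.2, -9.7, 0.0]
opening: 0.183
```

Call:
play_rows:
  commands:
    - [[0,0,0],[0,0,0]]
    - [[0,0,0],[0,0,0]]
    - [[0,0,0],[0,0,0]]
    - [[0,0,0],[0,0,0]]
    - [[0,0,0],[0,0,0]]

```text
time_s: 23.85
position: [0.5582, 0.0429, 0.0592]
tcp_rot: [[0.995, 0.002, -0.101], [0.101, -0.003, 0.995], [0.001, -1.0, -0.003]]
force: [0.4, -9.2, 1.1]
opening: 0.18
```

Call:
play_rows:
  commands:
    - [[0,-0.001,0],[0,0,0]]
    - [[0.0001,-0.002,0],[0,0,0]]
    - [[0.0002,-0.003,0],[0,0,0]]
    - [[0.0003,-0.004,0],[0,0,0]]
    - [[0.0004,-0.005,0],[0,0,0]]
    - [[0.0007,-0.008,0],[0,0,0]]
    - [[0.0013,-0.014,0],[0,0,0]]
    - [[0.0022,-0.023,0],[0,0,0]]
    - [[0.0032,-0.033,0],[0,0,0]]
    - [[0.0042,-0.043,0],[0,0,0]]

```text
time_s: 25.1
position: [0.5617, 0.0008, 0.0589]
tcp_rot: [[0.995, 0.0, -0.099], [0.099, -0.0, 0.995], [0.0, -1.0, -0.0]]
force: [0.2, 0.6, -1.0]
opening: 0.18
```

Call:
play_rows:
  commands:
    - [[0.0012,-0.012,0],[0,0,0]]
    - [[0.0025,-0.025,0],[0,0,0]]
    - [[0.0038,-0.038,0],[0,0,0]]
    - [[0.0051,-0.051,0],[0,0,0]]
    - [[0.0065,-0.065,0],[0,0,0]]
    - [[0.008,-0.08,0.005],[0,0,0]]
    - [[0.0085,-0.085,0.02],[0,0,0]]
    - [[0.0085,-0.09,0.03],[0,0,0]]
    - [[0.0085,-0.09,0.03],[0,0,0]]

```text
time_s: 26.22
position: [0.5708, -0.0886, 0.0904]
tcp_rot: [[0.995, 0.003, -0.1], [0.1, -0.001, 0.995], [0.003, -1.0, -0.001]]
force: [0.2, -0.0, -1.0]
opening: 0.178
```

Call:
play_rows:
  commands:
    - [[-0.012,-0.05,0],[0,0,-0.08]]
    - [[-0.024,-0.1,0],[0,0,-0.16]]
    - [[-0.036,-0.15,0],[0,0,-0.25]]
    - [[-0.048,-0.2,0],[0,0,-0.338]]
    - [[-0.056,-0.223,-0.02],[0,0,-0.338]]
    - [[-0.056,-0.223,-0.035],[0,0,-0.338]]
    - [[-0.056,-0.223,-0.042],[0,0,-0.338]]
    - [[-0.056,-0.223,-0.042],[0,0,-0.338]]

```text
time_s: 27.22
position: [0.5139, -0.3093, 0.0462]
tcp_rot: [[0.972, -0.002, 0.234], [-0.234, 0.002, 0.972], [-0.002, -1.0, 0.001]]
force: [0.1, -0.1, -1.1]
opening: 0.184
```

```bash
cat > cas.py <<'E'
from rig import *
from h import *
M=np.array([.55,.1174]);u=np.array([-.0993,.9951]);n=np.array([.9951,.0993])
im=[]
for nme in('side','scene'):
    c=capture(nme);T=c['cam_to_world'];f=c['frame'].astype(np.float32);K=c['mtx'];print(nme)
    for X in np.arange(.02,.112,.004):
        p=np.r_[M+X*u,.030];q=np.linalg.inv(T)@np.r_[p,1];x,y=(K@q[:3]/q[2])[:2]
        print(X.round(3),cv2.remap(f,np.float32([[x]]),np.float32([[y]]),cv2.INTER_LINEAR)[0,0].astype(int).tolist(),end=' ')
    y0,x0,y1,x1={'side':(80,260,220,400),'scene':(150,180,260,400)}[nme]
    im.append(cv2.resize(c['frame'][y0:y1,x0:x1,::-1],(400,int(400*(y1-y0)/(x1-x0))),interpolation=cv2.INTER_CUBIC))
h=max(o.shape[0] for o in im);cv2.imwrite('pics/end%d.png'%int(read_state()['time_s']),np.hstack([cv2.copyMakeBorder(o,0,h-o.shape[0],0,0,cv2.BORDER_CONSTANT) for o in im]))
E
python3 cas.py; ls pics
```

```text
side
0.02 [143, 152, 157] 0.024 [150, 159, 163] 0.028 [170, 178, 179] 0.032 [181, 189, 190] 0.036 [180, 189, 190] 0.04 [175, 184, 181] 0.044 [158, 168, 152] 0.048 [147, 160, 133] 0.052 [147, 160, 134] 0.056 [143, 153, 139] 0.06 [127, 129, 135] 0.064 [119, 117, 132] 0.068 [117, 115, 130] 0.072 [115, 113, 129] 0.076 [131, 133, 145] 0.08 [171, 171, 155] 0.084 [186, 178, 124] 0.088 [186, 179, 122] 0.092 [180, 164, 121] 0.096 [176, 137, 116] 0.1 [182, 143, 117] 0.104 [153, 135, 125] 0.108 [115, 128, 138] scene
0.02 [90, 101, 114] 0.024 [92, 102, 113] 0.028 [93, 102, 114] 0.032 [104, 112, 120] 0.036 [118, 125, 128] 0.04 [123, 129, 130] 0.044 [118, 125, 121] 0.048 [113, 120, 113] 0.052 [113, 120, 112] 0.056 [112, 118, 114] 0.06 [106, 110, 113] 0.064 [103, 105, 111] 0.068 [102, 105, 111] 0.072 [102, 104, 111] 0.076 [107, 110, 114] 0.08 [120, 119, 108] 0.084 [128, 123, 94] 0.088 [130, 123, 88] 0.092 [126, 115, 86] 0.096 [123, 103, 85] 0.1 [117, 98, 87] 0.104 [96, 93, 94] 0.108 [88, 95, 102] end27.png
p.png
scene0.png
side0.png
w1.png
w2.png
w3.png
w4.png
w5.png
```

Call:
play_rows:
  commands:
    - [[0,0,-0.004],[0,0,0]]
    - [[0,0,-0.007],[0,0,0]]
    - [[0,0,-0.0085],[0,0,0]]
    - [[0,0,-0.0092],[0,0,0]]
    - [[0,0,-0.0092],[0,0,0]]
    - [[0,0,-0.0092],[0,0,0]]

```text
time_s: 28.08
position: [0.514, -0.3113, 0.0377]
tcp_rot: [[0.972, 0.0, 0.236], [-0.236, -0.0, 0.972], [0.0, -1.0, -0.0]]
force: [-0.1, -0.3, -0.2]
opening: 0.18
```

Call:
play_rows:
  commands:
    - [[0,0,-0.0003],[0,0,0]]
    - [[0,0,-0.0003],[0,0,0]]
    - [[0,0,-0.0003],[0,0,0]]
    - [[0,0,-0.0003],[0,0,0]]
    - [[0,0,0.015],[0,0,0]]
    - [[0,0,0.05],[0,0,0]]
    - [[0,0,0.1],[0,0,0]]
    - [[0,-0.01,0.13],[0,0,0]]
    - [[0,-0.03,0.13],[0,0,0]]
    - [[0,-0.03,0.13],[0,0,0]]
  gripper: 0.045

```text
time_s: 29.32
position: [0.5138, -0.3428, 0.1677]
tcp_rot: [[0.971, 0.001, 0.238], [-0.238, -0.001, 0.971], [0.001, -1.0, -0.001]]
force: [0.2, 0.5, 0.3]
opening: 0.515
```

```bash
python3 - <<'E'
from rig import *
from h import *
s=read_state();c=capture('wrist');P=cloud(c,wristT(s,c))
hsv=cv2.cvtColor(c['frame'],cv2.COLOR_RGB2HSV).astype(int);H,S,V=[hsv[...,i] for i in range(3)]
m=(c['depth']>0)&(H>100)&(H<130)&(S>120)&(np.hypot(P[...,0]-.525,P[...,1]+.278)<.12);p=P[m]
for lo,hi in((.004,.012),(.044,.053)):
    q=p[(p[:,2]>lo)&(p[:,2]<hi)];print(len(q),rect(q),np.median(q[:,2]))
cv2.imwrite('pics/sc.png',capture('scene')['frame'][:,:,::-1])
E
python3 cas.py|tail -1|cut -c1-10; ls pics/end*
```

```text
1497 [ 521.3 -275.5  147.4   14.5   76.2] 0.007901909068368795
799 [ 513.7 -309.7   43.8   14.9   76.2] 0.04789297029700851
0.02 [89, 
pics/end27.png
pics/end29.png
```

View pics/sc.png

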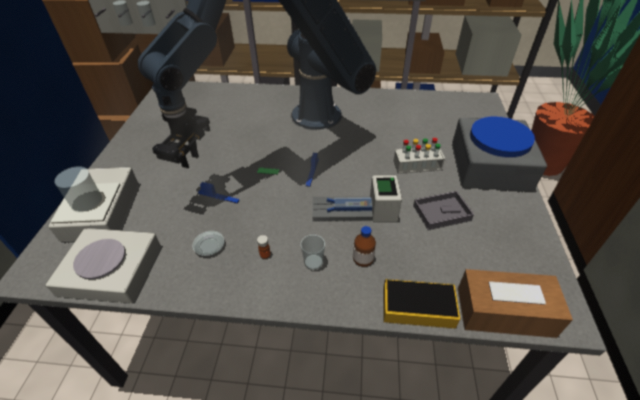

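View pics/end29.png

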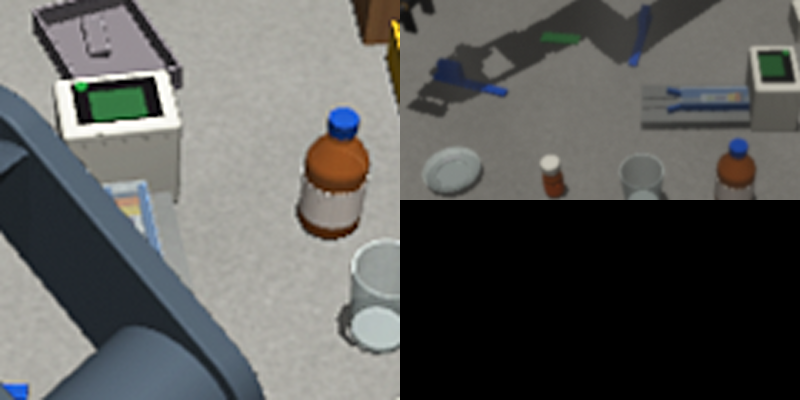

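```bash
python3 -c "
from rig import *
print(hand_in())"
```

```text
the job is handed in; nothing more can be done
None
```

The cassette is loaded in the reader with its nose against the orange pad, and the job is handed in after about 29 s of the 72 s allowed.

- **Loading:** I laid the cassette flat on the feed ledge with its nose about 5 mm into the mouth. I then took the rightmost blue stick by its handle and fed the cassette down the channel.
- **Pressing:** It met the pad about 94 mm past the mouth. I held it there at 9–10 N for just over a second. The highest reading was 9.7 N, though I only read the force at the end of each move.
- **Stick:** I drew it out slowly and set it back where it started. The last wrist measurement shows it standing on its bar, with its handle top 48 mm above the bench, well clear of the reader.

**Final checks:** After the stick was out, both fixed cameras showed the yellow nose meeting the orange pad with no gap. A green light shows on the reader's display. In the last pictures the dish, beaker, vial, reagent bottle, slide and spent cassette look undisturbed; I judged that by eye rather than measuring.

**Disagreements:** One automatic reading of the cassette's tail during the push was plainly wrong, and a close picture showed the stick tip touching the tail squarely. In the final picture the arm hides part of the side view of the channel. The side view of the nose against the pad was therefore taken just before I released the stick. No check failed.

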